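# Chock the row of tea tins with the rack's retaining bar

## Task

Three round tea tins lie on their sides in the plywood counter rack and have rolled apart; roll them back into a close row against the rack's back board, then thread the loose steel retaining bar through the bores in both cheeks, in front of the tins, and push it fully home until the shoulder of its head is against the cheek, so that the row cannot roll out. Leave the standing tea caddies and the cup where they are, and let go of everything.

Things in the scene. Friction and masses are not known exactly. Their poses are not given: they have to be found in the camera images.
- rack: plywood counter rack, fixed, open on top and at its front (-x). Origin on the counter under the middle of the bar line; x runs to the back board, y along the bar line, z up. Base x -40 to 215, y -70 to 70 mm; its top, the tins' level floor, is 10 mm up. Back board's front face at x 203, 75 mm high. Two cheeks 15 mm thick, inner faces at y -55 and 55, 62 mm high, with a raised ear round each bore
- bore_r (a point): middle of the bore's mouth in the outer face of the -y cheek (x 0, y -70, z 54 mm in the rack's frame; rack's axes). The bore runs along y straight through the 15 mm cheek, 16 mm wide (1 mm to spare all round the bar), plain drilled without a chamfer. The ear that carries it is 44 mm wide (x -22 to 22) and rises to z 86 mm
- bore_l (a point): the same in the outer face of the +y cheek (x 0, y +70, z 54 mm in the rack's frame; rack's axes), in line with the first; same bore and ear
- tin_front: closed round red tin on its side, 64 mm in diameter, 100 mm long, about 0.16 kg; origin at its centre, own y along its axis (turns as it rolls). The one nearest the rack's open front; at the start it lies across the bar's way. In the close row its centre is 43 mm behind the bar line; nearer than 37 mm it blocks the bar
- tin_mid: the same tin, second in the row; origin at its centre, own y along its axis
- tin_back: the same tin, at or close to the back board; origin at its centre, own y along its axis
- bar_mid (a point): middle of the bar's shank: round steel, 14 mm in diameter, 175 mm long, along the bar's own y; a flat round head 28 mm in diameter, 10 mm thick at its -y end; plain square-cut tip at +y. 0.21 to 0.31 kg, balanced 17 mm from here towards the head. It starts level across the carton, head and the next 35 mm of shank clear of its edge. Held near the head its tip droops a little. Fits from either side
- bar_tip (a point): centre of the bar's square-cut tip, 87.5 mm from bar_mid along the bar's +y; fully home it stands 35 mm out of the second cheek
- bar_shoulder (a point): centre of the head's flat inner face (the shoulder), 87.5 mm from bar_mid along the bar's -y
- bar: the retaining bar as a body; its origin and axes are those of bar_mid
- carton: flat red gift carton, heavy, 150 (x) by 110 (y) by 40 mm; origin under its centre
- caddy_a: square tea caddy, 72 by 72 by 112 mm, standing left of the rack; origin under its centre
- caddy_b: square tea caddy, 72 by 72 by 112 mm, standing right of the rack's back; origin under its centre
- cup: gold cup, 72 mm wide, 85 mm high, standing left of the rack; origin under its centre

How it is judged:
By the outcome, as a careful person would: the job done as asked, in the order asked, and still so for the second after the job is handed in, with the robot touching nothing.
It also fails if it takes over 67 s, if anything falls off the work surface, if the arm or the gripper's body presses on something with over 40 N, if the wrist force passes 120 N, or if a joint passes its speed limit or range.

## Robot

A 6-joint arm with a two-finger parallel gripper is mounted at the origin on the work surface. World frame = base frame: x ahead of the robot, y to its left, z up, the work surface at z = 0. Lengths are in m, angles in rad, forces in N, time in s.
With the tool pointing down it reaches from about 0.3 to 0.775 m from the base axis. Payload 14.6 kg.
Tool frame: the origin (TCP) lies on the centre line of the jaws, within the pads' length; the fingertips stand 19 mm ahead of it and the grasp point (between the pads) is the TCP; y points along the fingers, x is the direction in which the jaws open and shut, and the axes are right-handed (so a half turn about y gives the same grasp; the last joint's range is limited). The gripper opens to 94 mm and grips with 3 to 60 N. Pads are 16 mm wide; open, the fingers measure 119 mm over their backs; the gripper's body (75 mm by 177 mm) begins 78 mm behind the grasp point.
Start: joints at [-1.206, 0.3, 1.521, -0, 1.321, -0.067], TCP at [0.23, -0.5, 0.224] pointing down, gripper open.
Joint ranges: [-3.03, 3.03], [-0.79, 2.21], [0.23, 2.52], [-1.04, 4.18], [0, 3.07], [-2.55, 2.55]. Speed limits (rad/s): [2.22, 2.22, 2.57, 3.14, 3.14, 3.14].

## Interface

Orientations are given as [roll, pitch, yaw] about the fixed x, y, z axes, in that order (R = Rz(yaw) Ry(pitch) Rx(roll)).
In Python, from station import ctrl, optics gives the robot as it stands.
- The arm moves only by the tool jog_arm, never from a script. Its argument "targets" is a list of rows, each a list of 3 entries, a list of its own where there are three numbers: the finger opening in cm, from 0 to 9.4, then the shift along the tool's x, y, z in cm, then the turn about the tool's y in rad. A call has 1 to 10 rows; each row is the pose to reach, as a shift and turn from the pose commanded when the call began, along the tool's axes at that moment; what a row does not reach only later rows make up. A row lasts 1/10 s, in which the tool goes at most 50 mm and 8.59 degrees, less where a joint would pass 70% of its speed; a pose out of reach is approached as far as the arm can. A call with a gripper value outside its range is refused whole. The fingers move at their own pace and stop on an object; "grip_force" is the grip in N (left out, the last holds). Time passes only in rows, so rows that repeat a pose let the fingers close. It gives the time, the measured TCP pose, the force and the opening at its end, in the units of the state.
- ctrl.get_obs(): the state, without advancing time (a new reading comes with each control period).
- optics.camera(name): name is "side" or "top"; returns a dict with "img" (420x560x3 uint8, red, green, blue), "range_z" (420x560 float32, m along the optical axis (not along the pixel's ray), 0 where there is no reading), "camera_matrix" (3x3 intrinsics, pixels), "world_to_cam" (4x4, takes a point from world to camera coordinates). Camera axes: x right, y up, looking along -z (the intrinsics and any distortion apply to the point x, -y, -z); pixel columns grow to the right and rows downward; lengths in m; the calibration is good to about 2 mm. A picture is of the moment at which its call begins.
- ctrl.hand_in(): hands the job in, once; it reports no verdict.
The state is a dict: "time_s": time; "qpos": joint angles; "joint_vel": joint speeds; "tau": joint torques, N m; "ee_pos": TCP position; "eef_rot": TCP orientation; "force": force on the tool from outside, world axes, zero at the start; "moment": the same for the moment, N m; "grip_width": finger opening in m.
Only numpy, scipy, OpenCV 4.12 (cv2) and the standard library are available. Lean on these libraries where they do the work, as an engineer would, in place of code of your own. Each camera call takes 0.05 s, during which the arm holds its last target. There are 200 camera calls.

## Working session

There is one attempt and no reset: what is moved stays moved. The work goes in short steps, Python scripts to look and compute and a tool call to move; the robot and the scene stay as the last step left them, time stands still between calls to the robot, and variables do not carry over. Pictures are saved under pics/ and viewed, about 8 in all and at most 12, crops included, and the job is handed in when it is done.

Besides the shell and the picture viewer there is one more tool, called after ">>>" as name(argument=value, ...), one argument or row to a line, values as JSON. jog_arm: Moves the arm, as the interface text tells. Its arguments: {"type":"object","properties":{"targets":{"type":"array","items":{"type":"array"}},"grip_force":{"type":"number"}},"required":["targets"]}

```bash
mkdir -p pics; cat > h.py <<'E'
import numpy as np, cv2
from station import ctrl, optics
def cam(n):
    c=optics.camera(n); return c
def cloud(c):
    K=c["camera_matrix"];T=np.linalg.inv(c["world_to_cam"]);z=c["range_z"]
    v,u=np.mgrid[0:z.shape[0],0:z.shape[1]]
    P=np.stack([(u-K[0,2])/K[0,0]*z,-(v-K[1,2])/K[1,1]*z,-z],-1)
    W=P@T[:3,:3].T+T[:3,3]; W[z<=0]=np.nan
    return W
def save(n,img): cv2.imwrite("pics/%s.png"%n,img[...,::-1])
E
python3 - <<'E'
from h import *
for n in("top","side"):
    c=cam(n); np.savez("/tmp/%s.npz"%n,**c); save(n+"0",c["img"])
    print(c["camera_matrix"],np.linalg.inv(c["world_to_cam"]).round(3))
print(ctrl.get_obs())
E
```

```text
[[533.91318961   0.         278.74718476]
 [  0.         533.91318961 208.08540638]
 [  0.           0.           1.        ]] [[ 0.021  0.983 -0.183  0.36 ]
 [-1.     0.017 -0.025 -0.006]
 [-0.022  0.183  0.983  1.346]
 [ 0.     0.     0.     1.   ]]
[[456.54279645   0.         277.31715741]
 [  0.         456.54279645 212.99695171]
 [  0.           0.           1.        ]] [[-0.981  0.102 -0.167  0.386]
 [-0.195 -0.5    0.844  1.132]
 [ 0.003  0.86   0.511  0.746]
 [ 0.     0.     0.     1.   ]]
{'time_s': 0.1, 'qpos': array([-1.20561025e+00,  3.00418248e-01,  1.52151621e+00,  1.86867415e-05,
        1.32070195e+00, -6.65950399e-02]), 'joint_vel': array([ 1.59904889e-04,  2.08796320e-04, -1.90165601e-03, -1.00262342e-03,
       -7.24112592e-05,  1.46647422e-04]), 'tau': array([ 8.94040641e-04, -5.32649016e+01, -3.53286195e+01,  7.09228450e-02,
        2.35017546e-02, -4.84147199e-05]), 'ee_pos': array([ 0.23009585, -0.49931847,  0.22394275]), 'eef_rot': array([-1.57070881e+00,  1.04023326e-03, -1.13901980e+00]), 'force': array([ 0.01641913,  0.78880769, -0.00251502]), 'moment': array([ 0.0254328 ,  0.05001725, -0.05425051]), 'grip_width': 0.0939566700728966}
```

View pics/top0.png

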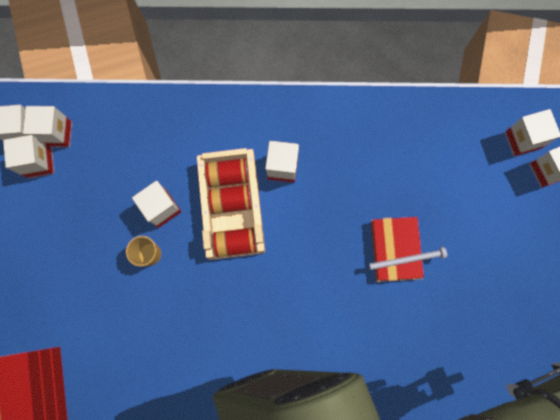

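View pics/side0.png

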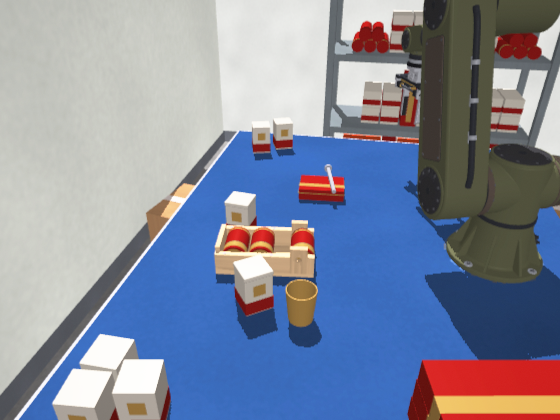

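The top view has +x up and +y left. The rack is at about (230,203), with front tin (236,242) and mid and back tins (231,198) and (226,172). The bar runs from its tip at (372,266) to its head at (444,253) on the carton (398,249). Caddies are at (283,161) and (156,204), and the cup is at (144,251). The side view shows the same layout.

```bash
cat >> h.py <<'E'
def rackfit(W,img):
    # wood top faces near rack
    hsv=cv2.cvtColor(img,cv2.COLOR_RGB2HSV)
    return hsv
E
python3 - <<'E'
from h import *
c=dict(np.load("/tmp/top.npz")); W=cloud(c); img=c["img"]; hsv=cv2.cvtColor(img,cv2.COLOR_RGB2HSV)
v,u=np.mgrid[0:420,0:560]
print("table z",np.nanmedian(W[290:330,200:300,2]))
def rect(m,t):
    P=W[m][:,:2]; P=P[~np.isnan(P).any(1)]
    r=cv2.minAreaRect((P*1000).astype(np.float32)); print(t,len(P),np.round(r[0],1),np.round(r[1],1),round(r[2],2),"z",np.nanmedian(W[m][:,2]).round(4)); return P
roi=(u>190)&(u<270)&(v>140)&(v<265)
Z=W[...,2]
wood=(hsv[...,0]<30)&(hsv[...,0]>8)&(hsv[...,1]<130)&(hsv[...,2]>130)
rect(roi&wood&(Z>.055),"rack>55")
rect(roi&(Z>.08)&wood,"ears")
rect(roi&(Z>.08)&wood&(u<230),"earL"); rect(roi&(Z>.08)&wood&(u>=230),"earR")
rect(roi&(Z>.07)&wood&(v<175),"back")
red=((hsv[...,0]<8)|(hsv[...,0]>172))&(hsv[...,1]>150)
for a,b,n in((225,258,"front"),(184,214,"mid"),(157,187,"back")):
    m=roi&((hsv[...,1]>110)&(hsv[...,0]<30)|red)&(v>a)&(v<b)&(Z>.066)&(Z<.079); 
    rect(m,"tin "+n); print(W[m].mean(0).round(4),W[m][:,2].max())
broi=(u>360)&(u<455)&(v>210)&(v<290)
m=broi&(Z>.045)
P=W[m]; rect(m,"bar"); 
q=P[:,:2]-P[:,:2].mean(0); _,_,V=np.linalg.svd(q,full_matrices=False); d=V[0]*np.sign(V[0,1]); s=q@d
print("dir",d,"yaw",np.degrees(np.arctan2(-d[0],d[1])),"s",s.min(),s.max(),P.mean(0))
for lo in np.arange(s.min(),s.max(),.02):
    k=(s>=lo)&(s<lo+.02); print((lo*1000).round(),P[k].mean(0).round(4),P[k][:,2].max().round(4),(q[k]@np.array([-d[1],d[0]])).min().round(4),(q[k]@np.array([-d[1],d[0]])).max().round(4))
rect(broi&(Z>.03)&(Z<.043),"carton")
rect((u>262)&(u<302)&(v>138)&(v<186)&(Z>.105),"cadB"); rect((u>125)&(u<182)&(v>175)&(v<230)&(Z>.105),"cadA"); rect((u>120)&(u<165)&(v>232)&(v<270)&(Z>.08),"cup")
E
```

```text
table z 0.0002711511683634038
rack>55 1673 [613.4 128.4] [257.8 182.9] 7.08 z 0.0646
ears 309 [619.3 128.8] [144.7 263.9] 85.42 z 0.0871
earL 121 [612.  191.5] [ 22.8 239.3] 86.06 z 0.0864
earR 188 [626.8  75.5] [234.1  60.5] 3.58 z 0.0884
back 305 [712.3 136.5] [ 63.7 169.8] 0.94 z 0.0761
tin front 698 [513.9 134. ] [51.  99.7] 7.83 z 0.072
[0.5139 0.134  0.0718] 0.07879203966646364
tin mid 662 [620.4 150.1] [49.1 99.6] 8.65 z 0.072
[0.621  0.151  0.0719] 0.07881194529911584
tin back 661 [680.8 159.9] [ 66.1 101.4] 4.38 z 0.0722
[0.6882 0.1601 0.072 ] 0.07899388250425932
bar 561 [ 515.2 -275.3] [144.8 186.8] 15.01 z 0.0522
dir [-0.16238229  0.98672792] yaw 9.345199739942 s -0.09098902251950174 0.09558467848959443 [ 0.4862034  -0.28651687  0.0520294 ]
-91.0 [ 0.4972 -0.3675  0.0554] 0.065 -0.012 0.0153
-71.0 [ 0.4928 -0.347   0.0524] 0.0593 -0.0041 0.0101
-51.0 [ 0.4981 -0.3251  0.0517] 0.0594 -0.0892 0.0107
-31.0 [ 0.4914 -0.3066  0.0512] 0.06 -0.0894 0.0385
-11.0 [ 0.4838 -0.2871  0.0516] 0.0589 -0.0804 0.0287
9.0 [ 0.4856 -0.2664  0.0509] 0.0587 -0.1004 0.0445
29.0 [ 0.4817 -0.2467  0.0511] 0.0585 -0.0936 0.0465
49.0 [ 0.4831 -0.2274  0.0507] 0.0567 -0.098 0.0455
69.0 [ 0.4652 -0.2103  0.0522] 0.0594 -0.0353 0.0231
89.0 [ 0.4611 -0.197   0.0521] 0.0575 0.0035 0.0165
carton 2216 [ 509.4 -287.1] [152.8 158.4] 4.59 z 0.0396
cadB 874 [714.5  22.1] [72.1 74. ] 84.1 z 0.1121
cadA 910 [601.1 327.1] [73.7 72.2] 37.03 z 0.1124
cup 146 [485.6 352.9] [69.  71.4] 0.81 z 0.0848
```

```bash
cat > h.py <<'E'
import numpy as np, cv2
from station import ctrl, optics
def cam(n,k=1):
    cs=[optics.camera(n) for _ in range(k)]
    c=dict(cs[0]); z=np.stack([x["range_z"] for x in cs]); c["range_z"]=np.median(z,0) if k>1 else z[0]
    c["img"]=np.mean([x["img"] for x in cs],0).astype(np.uint8); return c
def cloud(c):
    K=c["camera_matrix"];T=np.linalg.inv(c["world_to_cam"]);z=c["range_z"]
    v,u=np.mgrid[0:z.shape[0],0:z.shape[1]]
    P=np.stack([(u-K[0,2])/K[0,0]*z,-(v-K[1,2])/K[1,1]*z,-z],-1)
    W=P@T[:3,:3].T+T[:3,3]; W[z<=0]=np.nan
    return W
def ray(c,u,v,h):   # pixel -> world point on plane z=h
    K=c["camera_matrix"];T=np.linalg.inv(c["world_to_cam"])
    u=np.asarray(u,float);v=np.asarray(v,float)
    d=np.stack([(u-K[0,2])/K[0,0],-(v-K[1,2])/K[1,1],-np.ones_like(u)],-1)@T[:3,:3].T
    return T[:3,3]+d*((h-T[2,3])/d[...,2])[...,None]
def px(c,P):
    q=c["world_to_cam"][:3,:3]@np.asarray(P)+c["world_to_cam"][:3,3]; K=c["camera_matrix"]
    return K[0,0]*q[0]/-q[2]+K[0,2],K[1,1]*-q[1]/-q[2]+K[1,2]
def save(n,img,crop=None,s=1):
    if crop: a,b,x,y=crop; img=img[b:y,a:x]
    img=cv2.resize(img,None,fx=s,fy=s,interpolation=cv2.INTER_CUBIC); cv2.imwrite("pics/%s.png"%n,img[...,::-1])
def big(m):
    n,l,s,_=cv2.connectedComponentsWithStats(m.astype(np.uint8)); return l==1+np.argmax(s[1:,4])
E
python3 - <<'E'
from h import *
c=cam("top",5); np.savez("/tmp/top.npz",**c); W=cloud(c); Z=W[...,2]; img=c["img"]; hsv=cv2.cvtColor(img,cv2.COLOR_RGB2HSV)
v,u=np.mgrid[0:420,0:560]
def rect(m,h,t):
    m=big(m); y,x=np.nonzero(m); P=ray(c,x,y,h)[:,:2]
    r=cv2.minAreaRect((P*1000).astype(np.float32)); print(t,len(P),"c",np.round(r[0],1),"sz",np.round(r[1],1),round(r[2],2),"mean",(P.mean(0)*1000).round(1),"z",np.median(Z[m]).round(4),Z[m].std().round(4)); return P.mean(0)
roi=(u>190)&(u<270)&(v>140)&(v<265)
sat=hsv[...,1]; wood=(hsv[...,0]<32)&(hsv[...,0]>8)&(sat<140)&(hsv[...,2]>120)
e1=rect(roi&(Z>.078)&wood&(u<225)&(v>205),.086,"earL"); e2=rect(roi&(Z>.078)&wood&(u>240)&(v>205),.086,"earR")
d=e1-e2; print("ears d",np.hypot(*d),"yaw",np.degrees(np.arctan2(-d[0],d[1])),"mid",(e1+e2)/2)
rect(roi&(Z>.068)&wood&(v<165),.075,"back")
rect(roi&(Z>.055)&(Z<.07)&wood&(u<222),.062,"chL");rect(roi&(Z>.055)&(Z<.07)&wood&(u>235),.062,"chR")
for a,b,n in((225,258,"front"),(184,214,"mid"),(157,187,"back")):
    rect(roi&((sat>140))&(hsv[...,0]<100)&(v>a)&(v<b)&(Z>.069)&(Z<.077),.072,"tin "+n)
blue=(hsv[...,0]>100)&(hsv[...,0]<130)&(sat>120)
broi=(u>360)&(u<455)&(v>210)&(v<290)
m=broi&(sat<90)&(Z>.044)
y,x=np.nonzero(big(m)); P=ray(c,x,y,.054)[:,:2]; l=cv2.fitLine((P*1000).astype(np.float32),cv2.DIST_HUBER,0,.01,.01).ravel()
d=l[:2]*np.sign(l[1]); s=(P*1000-l[2:])@d; t=(P*1000-l[2:])@[-d[1],d[0]]
print("bar yaw",np.degrees(np.arctan2(-d[0],d[1])),"c",l[2:],"s",s.min(),s.max(),"tip",l[2:]+d*s.max(),"head",l[2:]+d*s.min())
for lo in np.arange(s.min(),s.max(),15):
    k=(s>=lo)&(s<lo+15);print(round(lo),t[k].min().round(1),t[k].max().round(1),np.median(Z[y,x][k]).round(4))
save("crop1",img,(190,140,460,290),2.9)
E
```

```text
earL 124 c [515.  198.1] sz [44.8 16. ] 7.88 mean [515.2 198.1] z 0.0861 0.0018
earR 120 c [532.4  74.7] sz [44.4 15. ] 7.98 mean [532.3  74.6] z 0.0863 0.0015
ears d 0.12469288264258566 yaw 7.911392892272371 mid [0.5237451  0.13634253]
back 246 c [729.8 165.4] sz [ 14.7 109.8] 7.95 mean [730.1 165.5] z 0.0754 0.0021
chL 507 c [633.9 207.7] sz [ 60.3 185.7] 87.75 mean [637.  213.5] z 0.0624 0.0021
chR 485 c [650.3 103.8] sz [189.1  41.5] 8.61 mean [654.8  92.9] z 0.0623 0.0018
tin front 410 c [516.9 120.1] sz [38.8 69.3] 8.23 mean [516.8 119.9] z 0.0727 0.0019
tin mid 538 c [620.5 149.9] sz [38.9 99.5] 9.27 mean [621.5 149.3] z 0.0725 0.0019
tin back 379 c [691.  146.5] sz [40.3 69.8] 4.59 mean [691.1 146.5] z 0.0726 0.0019
bar yaw 12.02412 c [ 480.24945 -286.17868] s -92.97947836557358 95.2143294461744 tip [ 460.41407035 -193.05335269] head [ 499.61925906 -377.11818969]
-93 -13.6 11.7 0.0573
-78 -6.4 7.1 0.0533
-63 -6.3 6.8 0.0531
-48 -6.3 6.9 0.0525
-33 -6.6 6.0 0.0528
-18 -6.5 6.1 0.0533
-3 -6.4 6.2 0.0528
12 -6.3 6.3 0.0528
27 -6.3 6.4 0.0526
42 -6.6 6.5 0.0526
57 -6.6 6.6 0.0526
72 -6.4 6.6 0.0528
87 -6.3 7.2 0.0522
```

View pics/crop1.png

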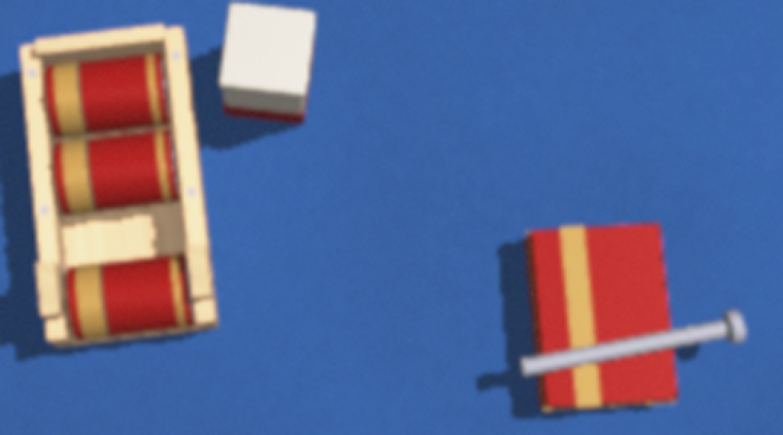

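>>> jog_arm(
  targets=[
    [5,[-47.8,0,45.6],0.293],
    [5,[-47.8,0,45.6],0.293],
    [5,[-47.8,0,45.6],0.293],
    [5,[-47.8,0,45.6],0.293],
    [5,[-47.8,0,45.6],0.293],
    [5,[-47.8,0,45.6],0.293],
    [5,[-47.8,0,45.6],0.293],
    [5,[-47.8,0,45.6],0.293],
    [5,[-47.8,0,45.6],0.293],
    [5,[-47.8,0,45.6],0.293],
  ],
)

```text
time_s: 1.35
ee_pos: [0.3924, -0.0244, 0.2248]
eef_rot: [-1.57, -0.0, -1.432]
force: [0.6, -2.0, 0.1]
grip_width: 0.0501
```

```bash
cat >> h.py <<'E'
A=np.radians(7.95); O=np.array([.5237,.1363]); RX=np.array([np.cos(A),np.sin(A)]); RY=np.array([-np.sin(A),np.cos(A)])
def r2w(x,y): return O+x*RX+y*RY
def w2r(p): return np.array([(np.asarray(p)[:2]-O)@RX,(np.asarray(p)[:2]-O)@RY])
def go(p,z,yawdeg):
    from scipy.spatial.transform import Rotation as R
    o=ctrl.get_obs(); M=R.from_euler("xyz",o["eef_rot"]).as_matrix(); yaw=np.arctan2(M[1,0],M[0,0])
    d=M.T@(np.array([*p,z])-o["ee_pos"]); print("t",round(o["time_s"],2),"pos",o["ee_pos"].round(4),"rack",(w2r(o["ee_pos"])*1e3).round(1),"yaw",np.degrees(yaw).round(2),"F",o["force"].round(1),"w",o["grip_width"].round(4))
    print("shift cm",(d*100).round(2),"turn",round(yaw-np.radians(yawdeg),3))
E
python3 -c "
from h import *
go(r2w(-.08,0),.055,-82.05)"
```

```text
Traceback (most recent call last):
  File "h.py", line 32, in go
    d=M.T@(np.array([*p,z])-o["ee_pos"]); print("t",round(o["time_s"],2),"pos",o["ee_pos"].round(4),"rack",(w2r(o["ee_pos"])*1e3).round(1),"yaw",np.degrees(yaw).round(2),"F",o["force"].round(1),"w",o["grip_width"].round(4))
                                                                                                                                                                                                      ^^^^^^^^^^^^^^^^^^^^^
AttributeError: 'float' object has no attribute 'round'
```

```bash
sed -i 's/o\["grip_width"\].round(4)/round(o["grip_width"],4)/; s/np.degrees(yaw).round(2)/round(float(np.degrees(yaw)),2)/' h.py
python3 -c "
from h import *
go(r2w(-.08,0),.055,-82.05)"
```

```text
t 1.35 pos [ 0.3924 -0.0244  0.2248] rack [-152.3 -141. ] yaw -82.05 F [ 0.6 -2.   0.1] w 0.0501
shift cm [-14.11  16.98   7.21] turn -0.0
```

>>> jog_arm(
  targets=[
    [5,[-14.1,5,7.2],0],
    [5,[-14.1,5,7.2],0],
    [5,[-14.1,5,7.2],0],
    [5,[-14.1,5,7.2],0],
    [5,[-14.1,17,7.2],0],
    [5,[-14.1,17,7.2],0],
    [5,[-14.1,17,7.2],0],
    [5,[-14.1,17,7.2],0],
    [5,[-14.1,17,7.2],0],
  ],
)

```text
time_s: 2.25
ee_pos: [0.4446, 0.1229, 0.0554]
eef_rot: [-1.57, 0.0, -1.432]
force: [-0.1, 0.6, 0.2]
grip_width: 0.05
```

```bash
python3 -c "
from h import *
go(r2w(.003,0),.055,-82.05)
c=cam('side');save('s1',c['img'],(190,180,350,340),4)"
```

```text
t 2.25 pos [0.4446 0.1229 0.0554] rack [-80.2  -2.3] yaw -82.07 F [-0.1  0.6  0.2] w 0.05
shift cm [-0.24  0.05  8.32] turn -0.0
```

View pics/s1.png

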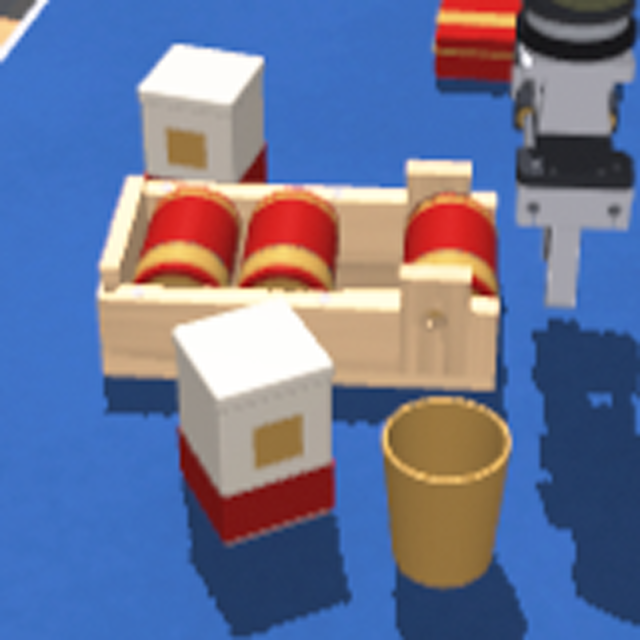

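The side crop shows the fingers (560,270) in front of the rack, level with the front tin (450,235). Now I'll push the row back slowly.

>>> jog_arm(
  targets=[
    [5,[-0.2,0,1.5],0],
    [5,[-0.2,0,2.5],0],
    [5,[-0.2,0,3.1],0],
    [5,[-0.2,0,3.6],0],
    [5,[-0.2,0,4.1],0],
    [5,[-0.2,0,4.6],0],
    [5,[-0.2,0,5.1],0],
    [5,[-0.2,0,5.6],0],
    [5,[-0.2,0,6.1],0],
    [5,[-0.2,0,6.6],0],
  ],
)

```text
time_s: 3.3
ee_pos: [0.5095, 0.1343, 0.0544]
eef_rot: [-1.571, -0.0, -1.432]
force: [-0.1, 0.8, -0.6]
grip_width: 0.0499
```

>>> jog_arm(
  targets=[
    [5,[0,0,0.4],0],
    [5,[0,0,0.8],0],
    [5,[0,0,1.1],0],
    [5,[0,0,1.3],0],
    [5,[0,0,1.4],0],
    [5,[0,0,1.5],0],
  ],
)

```text
time_s: 3.9
ee_pos: [0.5238, 0.1363, 0.0544]
eef_rot: [-1.571, 0.0, -1.432]
force: [-2.6, -0.4, 1.4]
grip_width: 0.0499
```

```bash
cat > tins.py <<'E'
from h import *
def tins(c):
    W=cloud(c);hsv=cv2.cvtColor(c["img"],cv2.COLOR_RGB2HSV);Z=W[...,2]
    y,x=np.nonzero((hsv[...,1]>120)&((hsv[...,0]<30)|(hsv[...,0]>170))&(Z>.06)&(Z<.08))
    P=ray(c,x,y,.070); r=np.array([w2r(p) for p in P]); k=(abs(r[:,1])<.045)&(r[:,0]>-.05)&(r[:,0]<.2)
    h,_=np.histogram(r[k,0],np.arange(-.05,.2,.004)); print("hist x",h)
    return r[k],W[y,x][k]
E
python3 -c "
from tins import *
go(r2w(.003,0),.055,-82.05)
c=cam('top',3);tins(c);save('t2',c['img'],(180,130,320,270),4)"
```

```text
t 3.9 pos [0.5238 0.1363 0.0544] rack [ 0.1 -0. ] yaw -82.05 F [-2.6 -0.4  1.4] w 0.0499
shift cm [-0.   -0.06  0.29] turn 0.0
hist x [ 0  0  0  0  0  0  0  0  0  0  0  0  0  0  0  0  0  0  0  0  0  0  0  0
  0  0  0  0  0  0  0  0  2  1 30 48 61 57 58 60 58 60 57 59 48  1  0 15
 54 54 59 58 55 60 56 58 55 57 57 58 45  1]
```

View pics/t2.png

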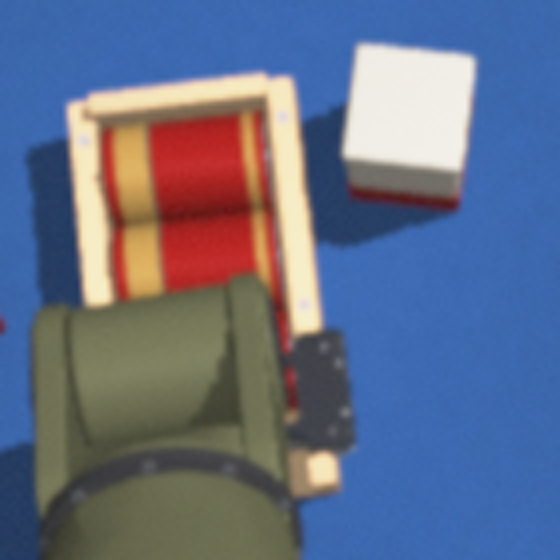

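The arm hides the front tin. The back two are now nearly touching, with the seam at about (190,215). I'll push on in small steps until the force rises.

>>> jog_arm(
  targets=[
    [5,[0,0,0.1],0],
    [5,[0,0,0.2],0],
    [5,[0,0,0.3],0],
    [5,[0,0,0.3],0],
  ],
)

```text
time_s: 4.45
ee_pos: [0.5264, 0.1367, 0.0543]
eef_rot: [-1.572, -0.0, -1.432]
force: [-6.2, -1.8, 4.4]
grip_width: 0.0499
```

>>> jog_arm(
  targets=[
    [5,[0,0,0.1],0],
    [5,[0,0,0.15],0],
    [5,[0,0,0.15],0],
  ],
)

```text
time_s: 4.75
ee_pos: [0.5266, 0.1367, 0.054]
eef_rot: [-1.576, -0.0, -1.432]
force: [-13.7, -2.4, 8.3]
grip_width: 0.05
```

>>> jog_arm(
  targets=[
    [5,[0,0,-0.1],0],
    [5,[0,0,-0.3],0],
    [5,[0,0,-0.7],0],
    [5,[0,0,-2],0],
    [5,[0,0,-5],0],
    [5,[0,-5,-8],0],
    [5,[0,-10,-8],0],
    [5,[10,-13,-12],0],
    [5,[15,-13,-12],0],
    [5,[20,-13,-12],0],
  ],
)

```text
time_s: 5.75
ee_pos: [0.4354, -0.0199, 0.1797]
eef_rot: [-1.568, -0.001, -1.431]
force: [0.4, -0.5, -0.6]
grip_width: 0.0499
```

```bash
python3 -c "
from tins import *
go([.4946,-.3537],.12,12.0)
c=cam('top',3);tins(c);save('t3',c['img'],(180,130,320,270),4)"
```

```text
t 5.75 pos [ 0.4354 -0.0199  0.1797] rack [-109.  -142.5] yaw -81.96 F [ 0.4 -0.5 -0.6] w 0.0499
shift cm [33.88  6.    1.17] turn -1.64
hist x [ 0  0  0  0  0  0  0  0  0  0  0  0  0  0  0  0 40 58 62 60 59 62 59 61
 62 58 59 60 61 27  0  1 43 58 60 59 61 57 58 60 58 60 57 59 58 22  0  2
 44 54 59 58 55 60 56 58 55 57 57 58 55 14]
```

View pics/t3.png

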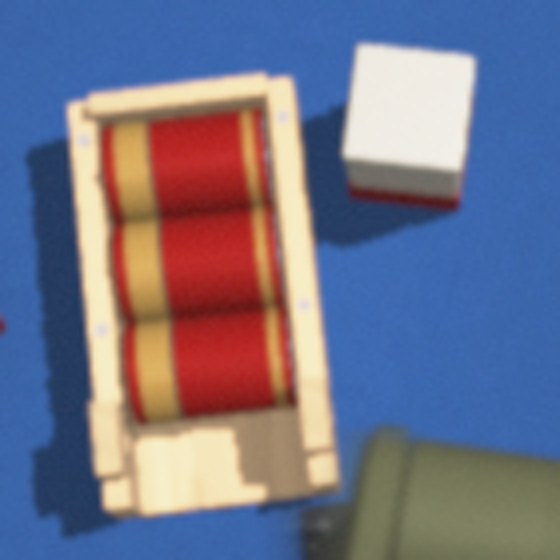

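The three tins now lie in a close row, with the front one centred at about rack x 42 mm (43 expected). Next is the bar.

>>> jog_arm(
  targets=[
    [5,[33.9,6,1.2],-1.64],
    [5,[33.9,6,1.2],-1.64],
    [5,[33.9,6,1.2],-1.64],
    [5,[33.9,6,1.2],-1.64],
    [5,[33.9,6,1.2],-1.64],
    [5,[33.9,6,1.2],-1.64],
    [5,[33.9,6,1.2],-1.64],
    [5,[33.9,6,1.2],-1.64],
    [5,[33.9,6,1.2],-1.64],
    [5,[33.9,6,1.2],-1.64],
  ],
)

```text
time_s: 6.9
ee_pos: [0.4952, -0.3518, 0.1173]
eef_rot: [-1.57, 0.001, 0.013]
force: [-0.9, -0.1, 0.1]
grip_width: 0.0498
```

>>> jog_arm(
  targets=[
    [5,[0,0,0],-0.15],
    [5,[0,0,0],-0.15],
  ],
)

```text
time_s: 7.1
ee_pos: [0.4954, -0.3514, 0.1178]
eef_rot: [-1.57, 0.0, 0.16]
force: [-0.8, -0.3, 0.4]
grip_width: 0.05
```

```bash
python3 -c "
from h import *
go([.4946,-.3537],.048,12.0)
c=cam('side');save('s4',c['img'],(270,90,390,210),5)"
```

```text
t 7.1 pos [ 0.4954 -0.3514  0.1178] rack [ -95.5 -479.1] yaw 9.19 F [-0.8 -0.3  0.4] w 0.05
shift cm [-0.11  6.98 -0.22] turn -0.049
```

View pics/s4.png

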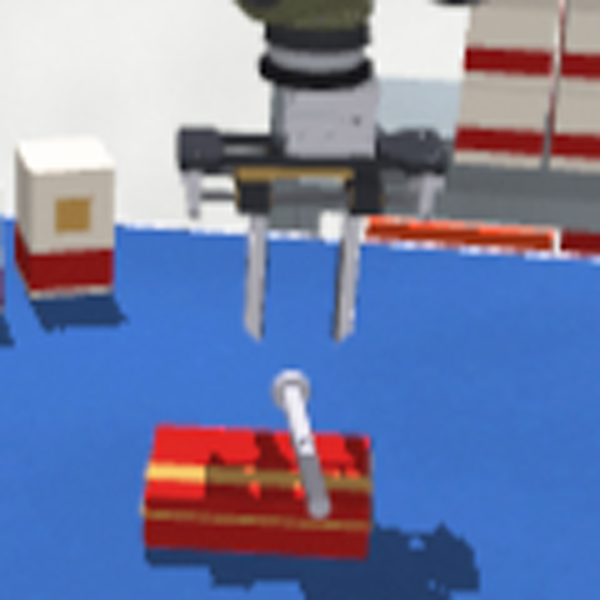

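The open fingers, at (255,330) and (345,330), straddle the bar near its head (290,385). I'll descend and grip.

>>> jog_arm(
  targets=[
    [5,[-0.1,3.5,-0.2],-0.049],
    [5,[-0.1,6,-0.2],-0.049],
    [5,[-0.1,7,-0.2],-0.049],
    [5,[-0.1,7,-0.2],-0.049],
    [1,[-0.1,7,-0.2],-0.049],
    [1,[-0.1,7,-0.2],-0.049],
    [1,[-0.1,7,-0.2],-0.049],
    [1,[-0.1,7,-0.2],-0.049],
    [1,[-0.1,7,-0.2],-0.049],
    [1,[-0.1,7,-0.2],-0.049],
  ],
  grip_force=60,
)

```text
time_s: 8.15
ee_pos: [0.4941, -0.3549, 0.0485]
eef_rot: [-1.571, -0.0, 0.205]
force: [0.4, 0.4, 1.9]
grip_width: 0.0127
```

>>> jog_arm(
  targets=[
    [1,[0,0,0],0],
    [1,[0,0,0],0],
    [1,[0,-1,0],0],
    [1,[0,-2,0],0],
    [1,[0,-4,0],0],
    [1,[0,-7,0],0],
    [1,[0,-7,0],0],
  ],
)

```text
time_s: 8.85
ee_pos: [0.4952, -0.3559, 0.1227]
eef_rot: [-1.576, -0.004, 0.206]
force: [-0.1, -0.3, -2.7]
grip_width: 0.0124
```

```bash
python3 -c "
from h import *
go(r2w(0,-.26),.12,7.95)"
```

```text
t 8.85 pos [ 0.4952 -0.3559  0.1227] rack [ -96.3 -483.5] yaw 11.78 F [-0.1 -0.3 -2.7] w 0.0124
shift cm [11.1   0.21 21.66] turn 0.067
```

>>> jog_arm(
  targets=[
    [1,[3,0,5],0.067],
    [1,[5.5,0,9],0.067],
    [1,[7.5,0,13],0.067],
    [1,[9.5,0.5,17],0.067],
    [1,[11.1,2,20.5],0.067],
    [1,[11.1,4,21.6],0.067],
    [1,[11.1,5.5,21.6],0.067],
    [1,[11.1,6,21.6],0.067],
    [1,[11.1,6,21.6],0.067],
    [1,[11.1,6,21.6],0.067],
  ],
)

```text
time_s: 9.85
ee_pos: [0.5588, -0.1218, 0.0588]
eef_rot: [-1.571, -0.001, 0.137]
force: [0.0, -0.4, -1.4]
grip_width: 0.0125
```

```bash
cat > bar.py <<'E'
from h import *
def bar(c,h=.061):
    "grey shank between gripper and rack, top view; returns centreline in rack frame"
    W=cloud(c);hsv=cv2.cvtColor(c["img"],cv2.COLOR_RGB2HSV);Z=W[...,2]
    m=(hsv[...,1]<90)&(Z>.035)&(Z<.08); y,x=np.nonzero(m); P=ray(c,x,y,h)
    r=np.array([w2r(p) for p in P])*1e3; tcp=w2r(ctrl.get_obs()["ee_pos"])*1e3
    k=(abs(r[:,0]-tcp[0])<20)&(r[:,1]>tcp[1]+14)&(r[:,1]<-72)
    r=r[k];z=W[y,x,2][k]*1e3
    a=np.polyfit(r[:,1],r[:,0],1); print("n",len(r),"y range",r[:,1].min().round(1),r[:,1].max().round(1),"x at y=-70: %.2f slope deg %.2f"%(np.polyval(a,-70),np.degrees(np.arctan(a[0]))))
    b=np.polyfit(r[:,1],z,1); print("top z at tip %.1f at -70 %.1f, at tcp %.1f slope deg %.2f"%(np.polyval(b,r[:,1].max()),np.polyval(b,-70),np.polyval(b,tcp[1]),np.degrees(np.arctan(b[0]))))
E
python3 -c "
from bar import *
go(r2w(0,-.26),.056,7.95)
c=cam('top',5);bar(c);save('t5',c['img'],(210,170,350,290),5)
c=cam('side',3);np.savez('/tmp/side.npz',**c);save('s5',c['img'],(220,130,340,280),4)
a=cv2.imread('pics/t5.png');b=cv2.imread('pics/s5.png');b=cv2.resize(b,None,fx=1,fy=1);H=600
cv2.imwrite('pics/ts5.png',cv2.resize(np.hstack([cv2.resize(a,(700,600)),cv2.resize(b,(480,600))]),(790,402)))"
```

```text
t 9.85 pos [ 0.5588 -0.1218  0.0588] rack [  -1.  -260.4] yaw 7.87 F [ 0.  -0.4 -1.4] w 0.0125
shift cm [0.1  0.28 0.04] turn -0.001
n 237 y range -200.7 -97.7 x at y=-70: -1.85 slope deg -0.20
top z at tip 59.2 at -70 58.6, at tcp 62.7 slope deg -1.23
```

View pics/ts5.png

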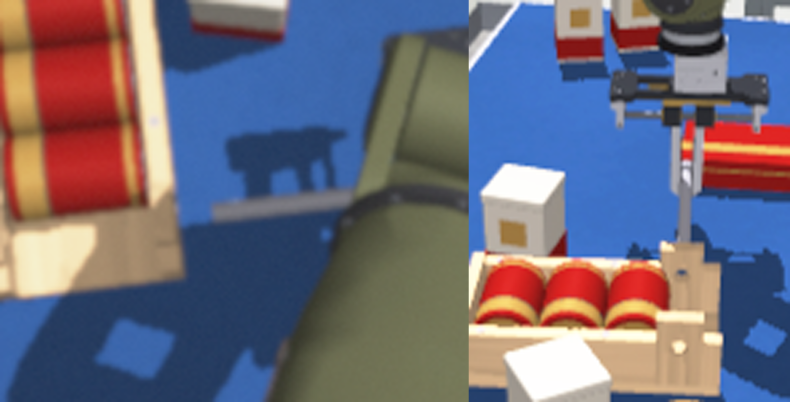

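Left (top view): the shank tip (215,212) points at the ear of the -y cheek. Right (side view): the bar is in line with the near bore (685,270), and the far bore is at (680,347). The tip measures about 1 mm low in x and about right in z, so I'll correct and probe the entry.

>>> jog_arm(
  targets=[
    [1,[0.1,-0.05,1],0],
    [1,[0.1,-0.05,2],0],
    [1,[0.1,-0.05,2.4],0],
    [1,[0.1,-0.05,2.7],0],
    [1,[0.1,-0.05,2.9],0],
    [1,[0.1,-0.05,3.1],0],
    [1,[0.1,-0.05,3.3],0],
    [1,[0.1,-0.05,3.4],0],
  ],
)

```text
time_s: 11.05
ee_pos: [0.5547, -0.0868, 0.0587]
eef_rot: [-1.571, 0.0, 0.138]
force: [-0.1, -0.2, -2.5]
grip_width: 0.0127
```

```bash
python3 -c "
from bar import *
go(r2w(0,-.26),.056,7.95)
print(ctrl.get_obs()['moment'].round(2))
c=cam('top',5);bar(c,.054)"
```

```text
t 11.05 pos [ 0.5547 -0.0868  0.0587] rack [-1.000e-01 -2.253e+02] yaw 7.93 F [-0.1 -0.2 -2.5] w 0.0127
shift cm [ 0.01  0.27 -3.47] turn -0.0
[-0.13 -0.12  0.03]
n 203 y range -159.4 -72.2 x at y=-70: -0.11 slope deg -0.18
top z at tip 59.3 at -70 59.3, at tcp 62.4 slope deg -1.17
```

The tip is about 7 mm inside the bore and force free. I'll advance along the drooping axis.

>>> jog_arm(
  targets=[
    [1,[0,0.02,0.6],0],
    [1,[0,0.04,1.3],0],
    [1,[0,0.06,2],0],
    [1,[0,0.08,2.7],0],
    [1,[0,0.1,3.4],0],
    [1,[0,0.12,4.1],0],
    [1,[0,0.14,4.8],0],
    [1,[0,0.16,5.5],0],
    [1,[0,0.18,6.2],0],
    [1,[0,0.18,6.2],0],
  ],
)

```text
time_s: 12.3
ee_pos: [0.5461, -0.0246, 0.0569]
eef_rot: [-1.571, 0.0, 0.139]
force: [-0.2, 0.8, -2.4]
grip_width: 0.0126
```

```bash
cat >> bar.py <<'E'
def inner(c,h=.054):
    W=cloud(c);hsv=cv2.cvtColor(c["img"],cv2.COLOR_RGB2HSV)
    m=(hsv[...,1]<75)&(W[...,2]>.03)&(W[...,2]<.075); y,x=np.nonzero(m); r=np.array([w2r(p) for p in ray(c,x,y,h)])*1e3
    k=(abs(r[:,0])<15)&(abs(r[:,1])<53); r=r[k];z=W[y,x,2][k]*1e3
    if len(r)<15: print("few",len(r));return
    a=np.polyfit(r[:,1],r[:,0],1);b=np.polyfit(r[:,1],z,1);t=r[:,1].max()
    print("inner n",len(r),"y",r[:,1].min().round(1),t.round(1),"x tip %.2f x@55 %.2f slope %.2f; topz(+1.3 bias) tip %.1f @55 %.1f slope %.2f"%(np.polyval(a,t),np.polyval(a,55),np.degrees(a[0]),np.polyval(b,t),np.polyval(b,55),np.degrees(b[0])))
E
python3 -c "
from bar import *
go(r2w(0,-.163),.056,7.95)
print(ctrl.get_obs()['moment'].round(2))
c=cam('top',5);inner(c);bar(c,.054)
save('t6',c['img'],(200,180,300,280),5)
c=cam('side',3);save('s6',c['img'],(250,200,340,290),5)
cv2.imwrite('pics/ts6.png',np.hstack([cv2.resize(cv2.imread('pics/%s6.png'%n),(400,400)) for n in 'ts']))"
```

```text
t 12.3 pos [ 0.5461 -0.0246  0.0569] rack [  -0.  -162.5] yaw 7.98 F [-0.2  0.8 -2.4] w 0.0126
shift cm [ 0.    0.09 -0.05] turn 0.001
[-0.11 -0.11 -0.02]
inner n 127 y -52.8 0.6 x tip 0.48 x@55 1.31 slope 0.87; topz(+1.3 bias) tip 56.9 @55 55.0 slope -2.04
n 30 y range -85.4 -72.2 x at y=-70: -1.23 slope deg -8.75
top z at tip 59.3 at -70 59.2, at tcp 64.7 slope deg -3.36
```

View pics/ts6.png

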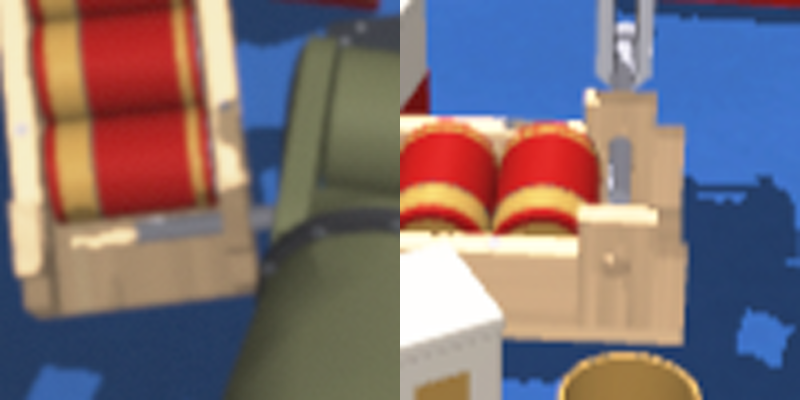

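The bar is through the first cheek, with its tip mid-rack at (140,230) in the left picture, in front of the tins. I'll go on while lowering the hand, so the first bore levels the bar.

>>> jog_arm(
  targets=[
    [1,[0,0.04,0.6],0],
    [1,[0,0.08,1.2],0],
    [1,[0,0.13,1.8],0],
    [1,[0,0.18,2.4],0],
    [1,[0,0.22,3.0],0],
    [1,[0,0.25,3.6],0],
    [1,[0,0.28,4.0],0],
    [1,[0,0.28,4.0],0],
  ],
)

```text
time_s: 13.5
ee_pos: [0.5408, 0.0148, 0.0542]
eef_rot: [-1.57, -0.0, 0.139]
force: [0.8, 2.7, 0.2]
grip_width: 0.0124
```

```bash
python3 -c "
from bar import *
go(r2w(0,-.123),.0545,7.95)
print(ctrl.get_obs()['moment'].round(2))
c=cam('top',8);inner(c);np.savez('/tmp/top.npz',**c)"
```

```text
t 13.5 pos [0.5408 0.0148 0.0542] rack [ 1.000e-01 -1.226e+02] yaw 7.96 F [0.8 2.7 0.2] w 0.0124
shift cm [-0.01 -0.03 -0.04] turn 0.0
[ 0.45 -0.3  -0.07]
inner n 197 y -36.3 40.7 x tip 2.31 x@55 2.73 slope 1.67; topz(+1.3 bias) tip 57.4 @55 57.1 slope -1.13
```

```bash
cat >> bar.py <<'E'
def prof(c,h=.054):
    "sections of the bar between the cheeks: grey span in x and top depth"
    W=cloud(c);hsv=cv2.cvtColor(c["img"],cv2.COLOR_RGB2HSV)
    m=(hsv[...,1]<100)&(W[...,2]>.043)&(W[...,2]<.068); y,x=np.nonzero(m); r=np.array([w2r(p) for p in ray(c,x,y,h)])*1e3; z=W[y,x,2]*1e3
    for lo in range(-54,54,12):
        k=(abs(r[:,0])<11)&(r[:,1]>=lo)&(r[:,1]<lo+12)
        if k.sum()>3: print(lo+6,k.sum(),"x %.1f..%.1f med %.2f"%(r[k,0].min(),r[k,0].max(),np.median(r[k,0])),"z med %.1f p80 %.1f"%(np.median(z[k]),np.percentile(z[k],80)))
E
python3 -c "
from bar import *
c=dict(np.load('/tmp/top.npz'));prof(c)"
```

```text
-36 20 x -6.7..10.7 med 0.80 z med 58.2 p80 60.1
-24 30 x -5.8..10.1 med 0.90 z med 59.7 p80 60.4
-12 29 x -6.5..10.6 med 1.15 z med 59.8 p80 61.5
0 31 x -5.6..10.6 med 2.03 z med 59.7 p80 60.5
12 28 x -6.0..10.8 med 1.20 z med 59.6 p80 60.4
24 30 x -5.1..10.7 med 1.59 z med 59.8 p80 60.7
36 29 x -5.8..9.8 med 1.54 z med 60.0 p80 60.9
```

Centre-line heights now read level at axis ≈54 mm. I'll probe the second bore.

>>> jog_arm(
  targets=[
    [1,[0,0,0.5],0],
    [1,[0,0,1.0],0],
    [1,[0,0,1.3],0],
    [1,[0,0,1.5],0],
    [1,[0,0,1.7],0],
    [1,[0,0,1.9],0],
    [1,[0,0,2.1],0],
  ],
)

```text
time_s: 14.6
ee_pos: [0.538, 0.035, 0.0543]
eef_rot: [-1.571, -0.001, 0.139]
force: [3.3, -4.4, 3.4]
grip_width: 0.0125
```

>>> jog_arm(
  targets=[
    [1,[0,0,0.3],0],
    [1,[0,0,0.5],0],
    [1,[0,0,0.5],0],
  ],
)

```text
time_s: 14.9
ee_pos: [0.5374, 0.0402, 0.0544]
eef_rot: [-1.571, -0.001, 0.139]
force: [4.3, -0.4, 3.7]
grip_width: 0.0125
```

```bash
python3 -c "
from bar import *
go(r2w(0,-.09),.0543,7.95)
print(ctrl.get_obs()['moment'].round(2))
c=cam('top',6);prof(c)
save('t7',c['img'],(200,200,290,270),5)
c=cam('side',3);save('s7',c['img'],(270,190,340,270),5)
cv2.imwrite('pics/ts7.png',np.hstack([cv2.resize(cv2.imread('pics/t7.png'),(450,350)),cv2.resize(cv2.imread('pics/s7.png'),(306,350))]))"
```

```text
t 14.9 pos [0.5374 0.0402 0.0544] rack [  0.2 -97.1] yaw 7.95 F [ 4.3 -0.4  3.7] w 0.0125
shift cm [-0.02  0.01  0.71] turn -0.0
[-0.19 -0.78 -0.09]
0 29 x -5.3..10.6 med 2.32 z med 59.6 p80 60.7
12 29 x -6.0..10.8 med 1.34 z med 59.7 p80 60.8
24 31 x -5.1..10.7 med 2.22 z med 59.9 p80 60.9
36 31 x -5.8..10.1 med 1.54 z med 60.0 p80 61.3
48 30 x -4.6..10.7 med 2.08 z med 59.7 p80 61.4
```

View pics/ts7.png

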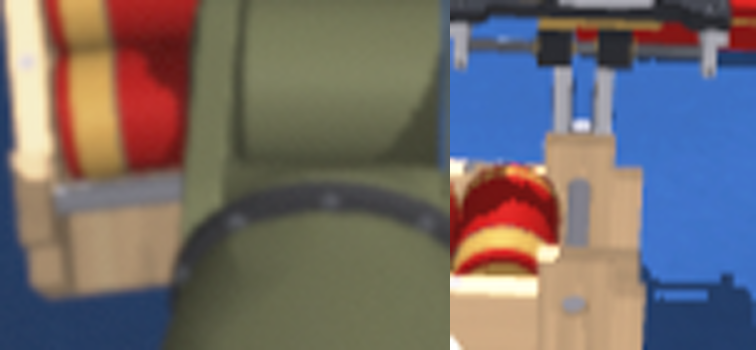

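The bar spans the gap, and in the side view the far bore (573,303) is now filled grey, so the tip is in. I'll advance until the fingers are near the cheek.

>>> jog_arm(
  targets=[
    [1,[0.05,0,0.3],0],
    [1,[0.05,0,0.6],0],
    [1,[0.05,0,0.9],0],
    [1,[0.05,0,1.2],0],
    [1,[0.05,0,1.4],0],
    [1,[0.05,0,1.4],0],
  ],
)

```text
time_s: 15.95
ee_pos: [0.5358, 0.0535, 0.0544]
eef_rot: [-1.572, -0.0, 0.139]
force: [2.5, -3.0, 7.8]
grip_width: 0.0128
```

>>> jog_arm(
  targets=[
    [5,[0,0,0],0],
    [5,[0,0,0],0],
    [5,[0,0,0],0],
    [5,[0,0,0],0],
    [5,[0,0,-2],0],
    [5,[0,0,-5],0],
    [0,[0,0,-5],0],
    [0,[0,0,-5],0],
    [0,[0,0,-5],0],
    [0,[0,0,-5],0],
  ],
  grip_force=20,
)

```text
time_s: 16.95
ee_pos: [0.5424, 0.0051, 0.0541]
eef_rot: [-1.571, 0.0, 0.139]
force: [-1.0, -0.0, 0.1]
grip_width: 0.0212
```

```bash
python3 -c "
from bar import *
go(r2w(0,-.11),.054,7.95)
c=cam('top',4);prof(c)"
```

```text
t 16.95 pos [0.5424 0.0051 0.0541] rack [   0.4 -132.6] yaw 7.99 F [-1.  -0.   0.1] w 0.0212
shift cm [-0.04  0.01  2.26] turn 0.001
-48 17 x -5.4..9.6 med 1.93 z med 59.0 p80 60.4
-36 32 x -6.7..10.7 med 0.80 z med 58.8 p80 60.2
-24 30 x -5.8..10.1 med 0.90 z med 58.5 p80 59.7
-12 29 x -6.5..10.6 med 1.15 z med 59.5 p80 60.9
0 30 x -5.6..10.6 med 1.39 z med 58.8 p80 60.3
12 29 x -6.3..10.8 med 1.05 z med 58.6 p80 60.9
24 30 x -6.4..10.7 med 0.81 z med 59.2 p80 60.8
36 33 x -6.1..10.1 med 1.54 z med 58.8 p80 61.0
48 29 x -6.2..10.7 med 0.86 z med 59.7 p80 61.1
```

>>> jog_arm(
  targets=[
    [0,[0,0,0],0],
    [0,[0,0,0.8],0],
    [0,[0,0,1.4],0],
    [0,[0,0,1.8],0],
    [0,[0,0,2.2],0],
    [0,[0,0,2.6],0],
    [0,[0,0,3.0],0],
    [0,[0,0,3.4],0],
    [0,[0,0,3.7],0],
    [0,[0,0,4.0],0],
  ],
)

```text
time_s: 18.15
ee_pos: [0.5371, 0.0441, 0.0541]
eef_rot: [-1.571, -0.0, 0.139]
force: [0.8, -1.8, 0.6]
grip_width: 0.0005
```

>>> jog_arm(
  targets=[
    [0,[0,0,0.15],0],
    [0,[0,0,0.3],0],
    [0,[0,0,0.4],0],
  ],
)

```text
time_s: 18.45
ee_pos: [0.5367, 0.047, 0.0542]
eef_rot: [-1.573, -0.0, 0.139]
force: [3.0, -15.8, 0.1]
grip_width: 0.0005
```

>>> jog_arm(
  targets=[
    [0,[0,0,0.1],0],
    [0,[0,0,0.1],0],
  ],
)

```text
time_s: 18.65
ee_pos: [0.5367, 0.047, 0.0542]
eef_rot: [-1.574, -0.0, 0.138]
force: [2.7, -18.2, -0.4]
grip_width: 0.0007
```

```bash
python3 -c "
from bar import *
go(r2w(0,-.11),.054,7.95)
c=cam('side',3);np.savez('/tmp/side.npz',**c);W=cloud(c);hsv=cv2.cvtColor(c['img'],cv2.COLOR_RGB2HSV)
r=(W[...,:2]-O)@np.stack([RX,RY],1)*1e3
k=(abs(r[...,0])<12)&(r[...,1]>74)&(r[...,1]<125)&(abs(W[...,2]-.054)<.012)
print(k.sum(),np.sort(r[k][:,1])[-8:].round(1),r[k].mean(0))
save('s8',c['img'],(270,190,340,270),5)"
```

```text
t 18.65 pos [0.5367 0.047  0.0542] rack [  0.5 -90.2] yaw 7.93 F [  2.7 -18.2  -0.4] w 0.0007
shift cm [-0.05  0.02 -1.98] turn -0.0
56 [103.5 103.7 104.2 104.4 105.1 105.4 105.6 106.3] [4.90402547e-02 9.39659141e+01]
```

View pics/s8.png

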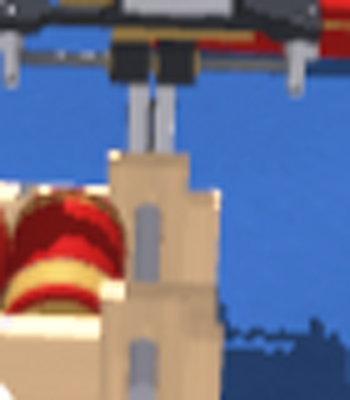

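The tip stands out of the far cheek at (143,390), measured at rack y ≈105 mm, which is exactly 35 mm out. The stop is hard, so the bar is home. I'll retreat.

>>> jog_arm(
  targets=[
    [0,[0,0,-0.3],0],
    [0,[0,0,-2],0],
    [0,[0,0,-5],0],
    [0,[0,-3,-8],0],
    [0,[0,-8,-12],0],
    [0,[0,-12,-16],0],
    [0,[0,-12,-20],0],
    [0,[0,-12,-24],0],
    [0,[0,-12,-28],0],
    [0,[0,-12,-28],0],
  ],
)

```text
time_s: 19.8
ee_pos: [0.5747, -0.2323, 0.1736]
eef_rot: [-1.571, 0.0, 0.135]
force: [0.3, 1.1, 0.6]
grip_width: 0.0002
```

```bash
python3 -c "
from bar import *
from tins import tins
go(r2w(0,-.11),.054,7.95)
c=cam('top',6);tins(c);prof(c);W=cloud(c);Z=W[...,2]
hsv=cv2.cvtColor(c['img'],cv2.COLOR_RGB2HSV);y,x=np.nonzero((hsv[...,1]<90)&(Z>.03)&(Z<.08));r=np.array([w2r(p) for p in ray(c,x,y,.058)])*1e3
k=(abs(r[:,0])<18)&(r[:,1]<-70)&(r[:,1]>-120);print('head y',r[k,1].min(),r[k,1].max(),'x',r[k,0].min(),r[k,0].max(),k.sum())
k=(abs(r[:,0])<14)&(r[:,1]>72)&(r[:,1]<130);print('tip y',r[k,1].max())
v,u=np.mgrid[0:420,0:560]
for t,m in(('B',(u>262)&(u<302)&(v>138)&(v<186)&(Z>.105)),('A',(u>125)&(u<182)&(v>175)&(v<230)&(Z>.105)),('cup',(u>120)&(u<165)&(v>232)&(v<270)&(Z>.08))): print(t,(np.array(cv2.minAreaRect((W[m][:,:2]*1000).astype(np.float32))[0])).round(1))
save('t9',c['img'],(110,130,310,280),4)"
```

```text
t 19.8 pos [ 0.5747 -0.2323  0.1736] rack [  -0.5 -372.1] yaw 7.72 F [0.3 1.1 0.6] w 0.0002
shift cm [-0.05 11.96 26.21] turn -0.004
hist x [ 0  0  0  0  0  0  0  0  0  0  0  0  0  0  0  1 46 59 62 60 59 62 59 61
 62 58 59 60 61 27  0  2 50 58 60 59 61 57 58 60 58 60 57 59 58 22  0  3
 47 54 59 58 55 60 56 58 55 57 57 58 54 19]
-48 27 x -6.3..9.6 med -0.52 z med 58.6 p80 60.2
-36 33 x -7.0..10.7 med 0.66 z med 58.6 p80 60.6
-24 29 x -5.8..9.8 med 0.27 z med 60.1 p80 61.0
-12 31 x -6.8..10.9 med 1.15 z med 59.5 p80 60.6
0 31 x -6.9..10.6 med 0.76 z med 59.0 p80 60.3
12 30 x -6.6..10.8 med 0.27 z med 59.0 p80 60.2
24 30 x -6.7..10.7 med 0.51 z med 58.6 p80 60.1
36 32 x -6.1..10.1 med 1.39 z med 58.4 p80 60.3
48 31 x -6.8..10.7 med 0.56 z med 58.6 p80 61.3
head y -79.87647549531417 -70.20698802631027 x -14.313457485734759 13.083355477382366 47
tip y 104.09661601088787
B [714.3  22. ]
A [601.5 327.4]
cup [485.8 353.7]
```

View pics/t9.png

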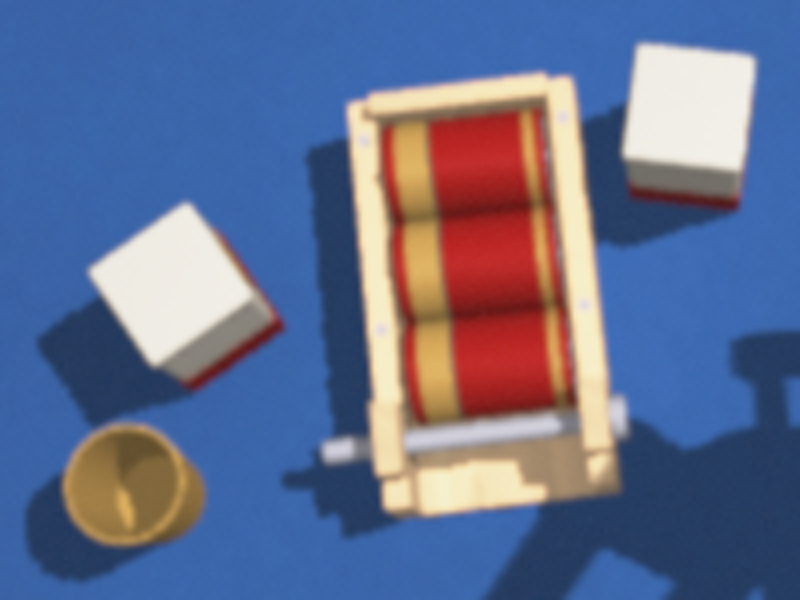

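The head (620,418) sits flat on the cheek, at y -70 to -80, and the tip (330,450) stands out 34–35 mm. The row is closed and nothing else has moved, so I'm handing in.

```bash
python3 -c "
from station import ctrl
print(ctrl.hand_in())"
```

```text
the job is handed in; nothing more can be done
None
```

The job is done and handed in, at about 20 s on the robot's clock (limit 67 s). I rolled the three tins back into a close row against the back board. I then threaded the bar through both bores, let go of it, and pushed its head home with closed fingers.

**Last checks:**
- **Tins:** they sit at a 64 mm pitch, with the front tin's centre about 42 mm behind the bar line (43 expected). They did not move when the bar went in.
- **Bar:** the head spans rack y −70 to −80 mm, so its shoulder is on the cheek. The tip is at y 104–105 mm (105 expected), and the last push met a hard stop at about 18 N.
- **Caddies and cup:** the readings before and after agree within 1 mm.
- **Robot:** the gripper is clear of everything, and no force reading came near the limits.

No check failed. An early depth fit put the tip about 2 mm low. Part of its mask lay on other surfaces, so I replaced it with section heights along the bar, and the bar entered the second bore at the first try.

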